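# Third hand at the stapling jig: butt a tool hanger and press it to the fence

### The job

Pick up the notched wooden tool hanger and set it flat on the bed of the plywood jig, lengthwise in front of the fence bar, then slide it along the bed until you feel its end come up against the steel end stop. Keeping that end butted on the stop, press the hanger flush against the sprung fence bar with a steady push of about 12 newtons (8 to 16 at the finish, and never over 25), and finish while still holding it there in the gripper, because a mate will now staple it. Leave the stapler, the air ratchet and the tin where they are.

Things in the scene. Friction and masses are not known exactly. Their poses are not given: they have to be found in the camera images.
- hanger: Loose wooden hanger, 0.15-0.31 kg. Pine foot 46 (x) x 150 (y) x 20 (z) mm; on its middle a plywood comb 18 thick (x), 130 long, solid to 48 mm above the underside; its teeth reach 72 mm: middle one 46 long (y -23 to 23, the grip), two of 20 near the ends. Fingertips 30 mm or more above the underside clear the fence. Origin: centre of underside; y along, z up. Either way round is right.
- jig: Jig fixed to the bench: waxed plywood bed 200 (x) x 300 (y) x 18 (z) mm, a dark line along its near side, a fixed dark steel rail at its far (+x) edge (x 76 to 98 mm, top 40 mm above the bench). Origin: centre of the underside, at bench height; bed's upper face at z = 18 mm. +x points to the fence, +y along the fence towards the end stop. Bed and stop are slick (friction about 0.12).
- fence: Fence bar: aluminium bar 290 mm long on springs in front of the dark rail. Its working face looks to -x of the jig, 1 to 20 mm above the bed. Origin: middle of that face, at bed height; axes as the jig's. Unpressed the face is at x = 50 mm in the jig; it gives straight back (+x) about 1 mm per 2.5 N, up to 11 mm, and springs back.
- stop: End stop: steel block 70 (x) x 30 (y) x 20 (z) mm with a small black knob on top (to 30 mm), clamped rigidly on the bed, its place along the fence varies. Origin: on its working face, at bed height; the face looks to -y of the jig and spans x -30 to 40 mm; the block lies at +y of it. Axes as the jig's.
- stapler: Bystander: loose pneumatic stapler standing on its black magazine, about 34 x 215 x 135 mm (x, y, z); origin under the magazine's centre.
- ratchet: Bystander: loose air ratchet lying on the bench, about 38 x 260 x 45 mm (x, y, z), head at +y; origin under the middle of its black grip.
- tin: Bystander: small open steel tin, 72 mm across and 50 mm high; origin at the centre of its underside.
Things that resemble listed ones, but are neither listed nor needed, are in the scene too. Of the things that look like the hanger, the smaller one is meant.

How it is judged:
By the outcome, as a careful person would: the job done as asked, in the order asked, and still so for the second after the job is handed in, while the arm keeps its last pose, push and grip.
It also fails if it takes over 54 s, if anything falls off the work surface, if the arm or the gripper's body presses on something with over 40 N, if the wrist force passes 120 N, or if a joint passes its speed limit or range.

### The arm

A 6-joint arm with a two-finger parallel gripper is mounted at the origin on the work surface. World frame = base frame: x ahead of the robot, y to its left, z up, the work surface at z = 0. Lengths are in m, angles in rad, forces in N, time in s.
With the tool pointing down it reaches from about 0.35 to 0.775 m from the base axis. Payload 7.3 kg.
Tool frame: the origin (TCP) lies midway between the tips of the shut fingers; the grasp point (between the pads) lies 19 mm behind it; z points along the fingers, y is the line along which they close (so a half turn about z gives the same grasp; the last joint's range is limited). The gripper opens to 92 mm and grips with 3 to 60 N. Pads are 19 mm wide; open, the fingers measure 130 mm over their backs; the gripper's body (75 mm by 190 mm) begins 47 mm behind the grasp point.
Start: joints at [1.181, 0.342, 1.524, -0, 1.275, -0.146], TCP at [0.127, 0.509, 0.227] pointing down, gripper open.
Joint ranges: [-2.53, 2.53], [-0.77, 2.02], [0.04, 2.7], [-1, 4.14], [0.28, 2.66], [-3.11, 3.11]. Speed limits (rad/s): [2.57, 2.57, 3.14, 3.14, 3.14, 3.14].

### API

Orientations are given as [roll, pitch, yaw] about the fixed x, y, z axes, in that order (R = Rz(yaw) Ry(pitch) Rx(roll)).
In Python, from cell import monitor, vision, workorder gives the robot as it stands.
- The arm moves only by the tool move_arm, never from a script. Its argument "rows" is a list of rows, each a list of 5 numbers: the shift along the world's x, y, z in mm, then the turn about the world's z in rad, then the closure, from -1 (fully open) to 1 (shut). A call has 1 to 12 rows; each row shifts and turns the commanded pose from where the row before left it; what a row does not reach is not made up. A row lasts 1/10 s, in which the tool goes at most 50 mm and 8.59 degrees, less where a joint would pass 70% of its speed; a pose out of reach is approached as far as the arm can. A call is refused whole if a number of a shift passes 50 or a number of a turn 0.15, either way. A call with a gripper value outside its range is refused whole. The fingers move at their own pace and stop on an object; "newtons" is the grip in N (left out, the last holds). Time passes only in rows, so rows that do not move let the fingers close. It gives the time, the measured TCP pose, the force, the opening and the grip force at its end, in the units of the state.
- monitor.observe(): the state, without advancing time (a new reading comes with each control period).
- vision.read_camera(name): name is "scene" or "top" or "wrist"; returns the picture (420x560x3 uint8, red, green, blue); there is no depth.
- vision.get_calibration(name): a dict with "K" (3x3 intrinsics, pixels), "T" (4x4, takes a point from camera to world coordinates); the wrist camera has in their place "mount" (4x4, takes a point from camera to tool coordinates, whose origin is the TCP and whose axes are the flange's). Camera axes: x right, y up, looking along -z (the intrinsics and any distortion apply to the point x, -y, -z); pixel columns grow to the right and rows downward; lengths in m; the calibration is good to about 2 mm. The wrist camera is an equidistant fisheye: a pixel r from the principal point sees the ray r / f radians off the axis. A picture is of the moment at which its call begins: read the wrist's pose just before it. get_calibration takes no time and is no camera call.
- workorder.hand_in(): hands the job in; it is judged then, once.
The state is a dict: "time": time; "qpos": joint angles; "qvel": joint speeds; "joint_efforts": joint torques, N m; "tool_pos": TCP position; "tool_rot": TCP orientation; "contact_force": force on the tool from outside, world axes, zero at the start; "torque": the same for the moment, N m; "opening": finger opening in m; "grip_force": force on a finger pad.
Only numpy, scipy, OpenCV 4.12 (cv2) and the standard library are available. Lean on these libraries where they do the work, as an engineer would, in place of code of your own. Each camera call takes 0.05 s, during which the arm holds its last target. There are 200 camera calls.

## Working session

There is one attempt and no reset: what is moved stays moved. The work goes in short steps, Python scripts to look and compute and a tool call to move; the robot and the scene stay as the last step left them, time stands still between calls to the robot, and variables do not carry over. Pictures are saved under pics/ and viewed, at most 10 in all, crops included, and the job is handed in when it is done.

Besides the shell and the picture viewer there is one more tool, called after ">>>" as a command line: name --pt "numbers of a row" for each row, then --argument value for the rest. move_arm: Moves the arm, as the interface text tells. Its arguments: {"type":"object","properties":{"rows":{"type":"array","items":{"type":"array","items":{"type":"number"}}},"newtons":{"type":"number"}},"required":["rows"]}

```bash
mkdir -p pics; ls
cat > h.py <<'E'
import numpy as np, cv2
from cell import monitor, vision, workorder
def save(name,fn):
    im=vision.read_camera(name); cv2.imwrite(fn,im[:,:,::-1]); return im
def px2w(name,u,v,z):
    c=vision.get_calibration(name);K=np.array(c["K"]);T=np.array(c["T"])
    d=np.linalg.inv(K)@[u,v,1.]; d=T[:3,:3]@[d[0],-d[1],-d[2]]; o=T[:3,3]
    return o+d*(z-o[2])/d[2]
def w2px(name,p):
    c=vision.get_calibration(name);K=np.array(c["K"]);T=np.linalg.inv(np.array(c["T"]))
    q=T[:3,:3]@p+T[:3,3]; q=K@[q[0],-q[1],-q[2]]; return q[:2]/q[2]
E
python3 - <<'E'
from h import *
s=monitor.observe();print(s)
a=save("top","pics/top1.png");b=save("scene","pics/scene1.png")
for n in("top","scene","wrist"):print(n,vision.get_calibration(n))
cv2.imwrite("pics/top1b.png",cv2.resize(a[:,:,::-1],(800,600),interpolation=cv2.INTER_CUBIC))
cv2.imwrite("pics/scene1b.png",cv2.resize(b[:,:,::-1],(800,600),interpolation=cv2.INTER_CUBIC))
E
```

```text
pics
{'time': 0.0, 'qpos': array([ 1.18099516e+00,  3.42706995e-01,  1.52503166e+00, -1.04908942e-05,
        1.27536738e+00, -1.45953528e-01]), 'qvel': array([ 6.56459349e-05,  5.21668073e-04, -1.19131040e-03, -3.74619642e-04,
        8.14080188e-04, -4.91549581e-04]), 'joint_efforts': array([ 2.26739146e-03, -4.31240058e+01, -2.44221085e+01,  7.18840118e-02,
        5.58195356e-02, -1.22707065e-04]), 'tool_pos': array([0.12655732, 0.50910024, 0.22604801]), 'tool_rot': array([-3.14009390e+00, -2.10174714e-04,  2.89774792e+00]), 'contact_force': array([ 0.13414462, -0.62972477,  0.1336353 ]), 'torque': array([-0.01087583, -0.01416713, -0.02946136]), 'grip_force': 0.0, 'opening': 0.09186684343137407}
top {'K': array([[467.18415987,   0.        , 285.02683003],
       [  0.        , 467.18415987, 214.78278374],
       [  0.        ,   0.        ,   1.        ]]), 'T': array([[ 1.90540615e-03,  9.97645974e-01, -6.85483836e-02,
         4.84112202e-01],
       [-9.99850823e-01,  7.23878902e-04, -1.72571106e-02,
         3.74496091e-02],
       [-1.71668662e-02,  6.85710395e-02,  9.974985
[... 356 characters left out ...]
     [ 0.99980194,  0.01577449,  0.01213453,  0.06127019],
       [-0.01958057,  0.67056425,  0.74159301,  0.8704297 ],
       [ 0.        ,  0.        ,  0.        ,  1.        ]])}
wrist {'K': array([[325.1922621 ,   0.        , 279.25750608],
       [  0.        , 325.1922621 , 208.96609835],
       [  0.        ,   0.        ,   1.        ]]), 'mount': array([[ 2.24801787e-04,  9.62458755e-01,  2.71427881e-01,
         7.35437607e-02],
       [ 9.99999966e-01, -1.80585935e-04, -1.87877774e-04,
         2.60783841e-04],
       [-1.31808551e-04,  2.71427914e-01, -9.62458763e-01,
        -1.57636992e-01],
       [ 0.00000000e+00,  0.00000000e+00,  0.00000000e+00,
         1.00000000e+00]])}
```

View pics/top1b.png

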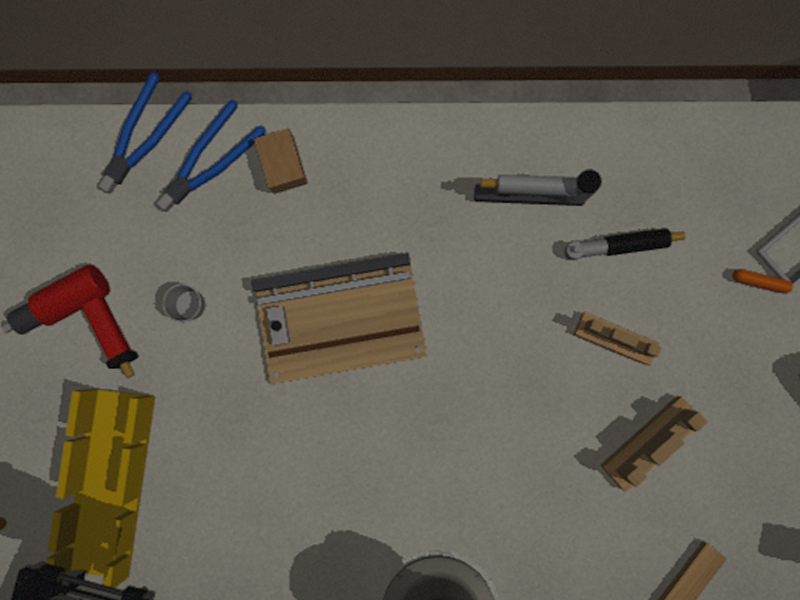

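View pics/scene1b.png

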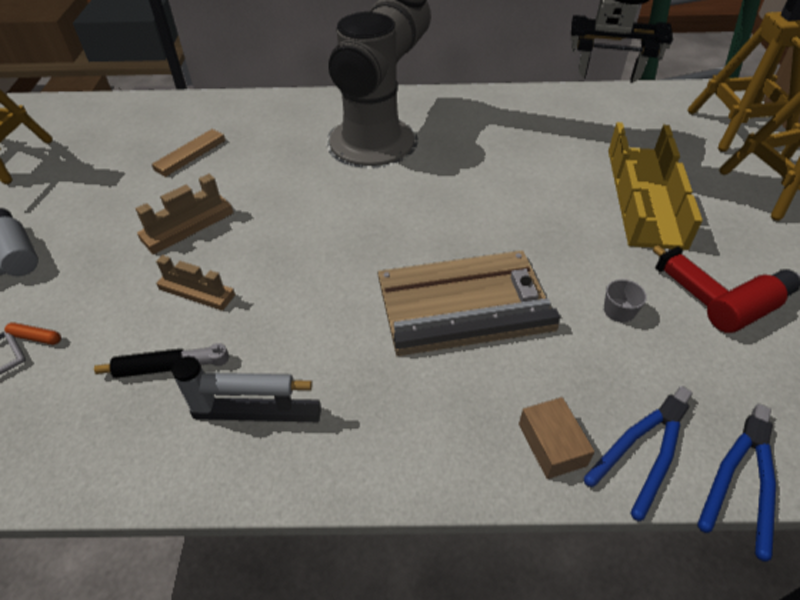

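The top view shows the small hanger at about (618,338), the larger lookalike at (655,442), and the jig at (337,318). The stop, with its knob, is at (277,325), and the fence bar runs along the jig's far side. I'll enlarge the hanger and jig areas.

Run:
```python
import cv2,numpy as np
a=cv2.imread("pics/top1.png")
j=cv2.resize(a[170:275,165:305],(800,600),interpolation=cv2.INTER_CUBIC)  # x5.714
h=cv2.resize(a[205:265,390:470],(800,600),interpolation=cv2.INTER_CUBIC)  # x10
cv2.imwrite("pics/both.png",np.vstack([cv2.resize(j,(400,300)),cv2.resize(h,(400,300))]))
cv2.imwrite("pics/j.png",j);cv2.imwrite("pics/hh.png",h)
```

```text
(no output)
```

View pics/j.png

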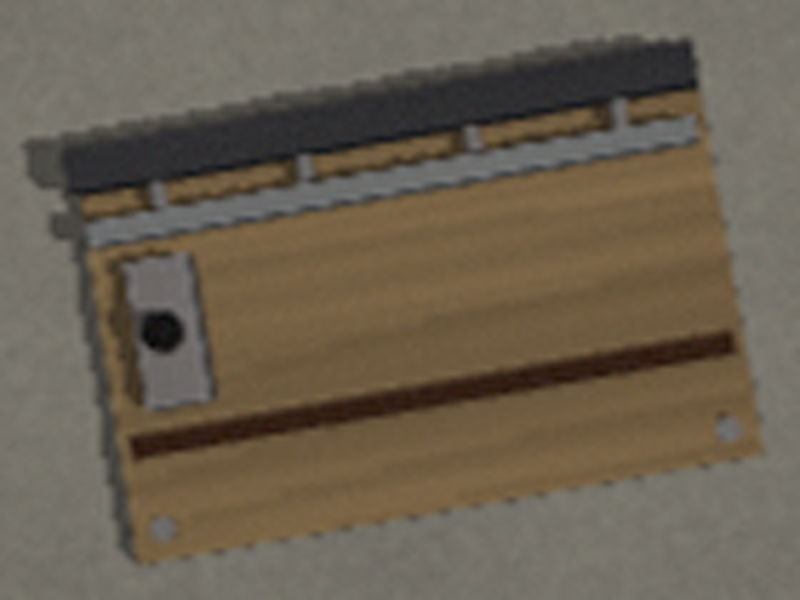

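View pics/hh.png

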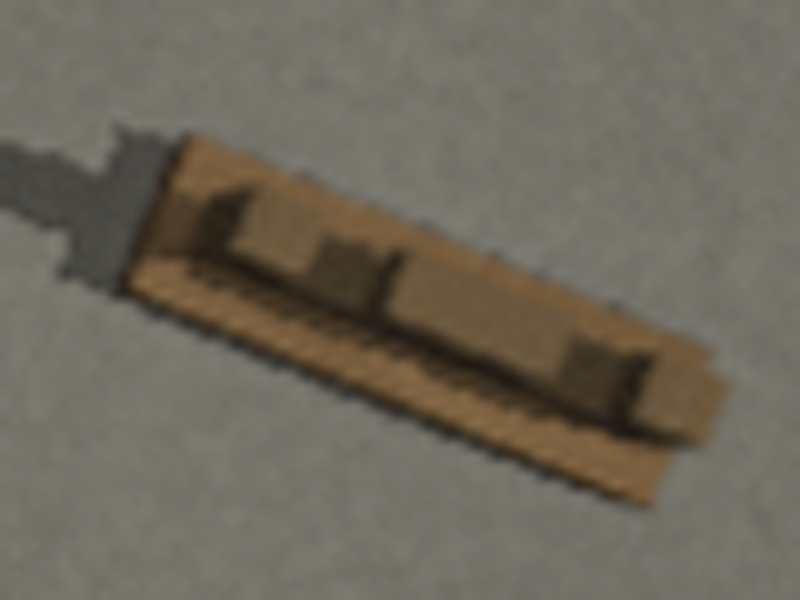

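The jig crop gives these points:
- Fence face top edge: (90,245) to (697,140).
- Stop face top edge: (194,255) to (214,400).
- Near bed edge: (140,562) to (762,452).

The hanger crop gives:
- Foot-top corners: (190,135), (127,290), (652,503) and (715,355).
- Middle tooth: from about (390,283) to (568,350).

Run:
```python
from h import *
J=lambda u,v,z:px2w("top",165+u/5.714-.4,170+v/5.714-.4,z)
H=lambda u,v,z:px2w("top",390+u/10-.45,205+v/10-.45,z)
def ang(a,b): d=b-a; return np.arctan2(d[1],d[0]),np.linalg.norm(d[:2])
f1,f2=J(90,245,.038),J(697,140,.038); print("fence",f1,f2,ang(f2,f1))
n1,n2=J(140,562,.018),J(762,452,.018); print("near",n1,n2,ang(n2,n1))
s1,s2=J(193,255,.038),J(215,402,.038); print("stop",s1,s2,ang(s2,s1))
c=[H(*p,.02) for p in((190,135),(127,290),(652,503),(715,355))]
for i in range(4):print(c[i],ang(c[(i+1)%4],c[i]))
print("foot ctr",np.mean(c,0))
t=[H(*p,.072) for p in((400,250),(380,316),(560,384),(580,318))];print("tooth",np.mean(t,0),ang(t[2],t[1]),ang(t[1],t[0]))
e=[H(*p,.072) for p in((225,228),(715,408))];print(np.mean(e,0),ang(e[1],e[0]))
```

```text
fence [0.57524103 0.33846916 0.038     ] [0.62456658 0.05484801 0.038     ] (np.float64(1.742987624967611), np.float64(0.28787838890277145))
near [0.4270585  0.31709465 0.018     ] [0.47929643 0.02430753 0.018     ] (np.float64(1.7473546408327463), np.float64(0.2974106572157))
stop [0.57059028 0.29010271 0.038     ] [0.50206462 0.2788314  0.038     ] (np.float64(0.16302325265480935), np.float64(0.06944643738557592))
[ 0.56195902 -0.2724415   0.02      ] (np.float64(-0.3975522854159652), np.float64(0.04513514092108656))
[ 0.5203439  -0.25496686  0.02      ] (np.float64(1.1831003106722693), np.float64(0.14959449763417004))
[ 0.46378874 -0.39345884  0.02      ] (np.float64(2.721220940902376), np.float64(0.043184199496408025))
[ 0.5032132 -0.4110823  0.02     ] (np.float64(-1.9715880002069535), np.float64(0.1505733746443785))
foot ctr [ 0.51232621 -0.33298737  0.02      ]
tooth [ 0.51206443 -0.33287447  0.072     ] (np.float64(1.2070964450150692), np.float64(0.048713013151149634)) (np.float64(-0.31014479927015537), np.float64(0.017785738256789328))
[ 0.51184415 -0.33020005  0.072     ] (np.float64(1.2161591022745633), np.float64(0.13224687474161692))
```

The measurements agree with the given sizes. The hanger is at (0.512, -0.333) with its long axis at about 1.185 rad, and the jig's yaw is about 0.172. Next I'll go above the hanger with tool yaw 1.185.

>>> move_arm --pt "30 -33 0 -0.1 -1" --pt "30 -33 0 -0.14 -1" --pt "30 -33 0 -0.14 -1" --pt "30 -33 0 -0.14 -1" --pt "30 -33 0 -0.14 -1" --pt "30 -33 0 -0.14 -1" --pt "30 -33 0 -0.14 -1" --pt "30 -33 0 -0.14 -1" --pt "30 -33 0 -0.14 -1" --pt "30 -33 0 -0.14 -1" --pt "24 -33 0 -0.14 -1"

```text
time: 1.2
tool_pos: [0.4519, 0.1448, 0.2265]
tool_rot: [-3.141, 0.0, 1.391]
contact_force: [0.9, 0.5, -0.1]
opening: 0.092
grip_force: 0.0
```

>>> move_arm --pt "6 -45 0 -0.14 -1" --pt "6 -45 0 -0.07 -1" --pt "6 -45 0 0 -1" --pt "6 -45 0 0 -1" --pt "6 -45 0 0 -1" --pt "6 -45 0 0 -1" --pt "6 -45 -10 0 -1" --pt "6 -45 -10 0 -1" --pt "6 -45 -10 0 -1" --pt "6 -45 -10 0 -1" --pt "2 -29 -20 0 -1" --pt "0 0 0 0 -1"

```text
time: 2.4
tool_pos: [0.5109, -0.3353, 0.1628]
tool_rot: [-3.136, -0.001, 1.184]
contact_force: [-0.5, 0.1, 0.1]
opening: 0.0916
grip_force: 0.0
```

Run:
```python
from h import *
s=monitor.observe();print(s["time"],s["tool_pos"],s["tool_rot"],s["contact_force"])
a=save("wrist","pics/w1.png")
```

```text
2.4 [ 0.51090707 -0.33530229  0.1628259 ] [-3.13644860e+00 -8.20880519e-04  1.18386629e+00] [-0.53989366  0.05315553  0.1412937 ]
```

View pics/w1.png

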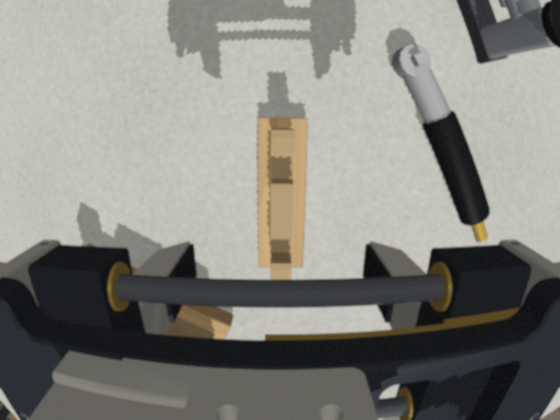

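The wrist view shows the hanger centred between the fingers. Its foot spans columns 258–307 at the far end and rows 118–267, and the middle tooth top runs from (282,182) to (281,241). I'll convert those points to positions.

```bash
cat >> h.py <<'E'
from scipy.spatial.transform import Rotation as R
def wr2w(u,v,z,s):
    c=vision.get_calibration("wrist");K=np.array(c["K"]);M=np.array(c["mount"])
    a,b=u-K[0,2],v-K[1,2]; r=np.hypot(a,b); t=r/K[0,0]
    d=np.array([np.sin(t)*a/r,-np.sin(t)*b/r,-np.cos(t)])
    Rt=R.from_euler("xyz",s["tool_rot"]).as_matrix()
    o=Rt@M[:3,3]+s["tool_pos"]; d=Rt@M[:3,:3]@d
    return o+d*(z-o[2])/d[2]
E
python3 - <<'E'
from h import *
s=monitor.observe()
a,b=wr2w(282,182,.072,s),wr2w(281,241,.072,s);print(a,b,(a+b)/2,np.linalg.norm(a-b),np.arctan2(*(a-b)[[1,0]]))
q=[wr2w(*p,.02,s) for p in((258,118),(307,118),(303,267),(260,267))]
print(np.mean(q,0),[np.linalg.norm(q[i]-q[i-1]) for i in range(4)],np.arctan2(*((q[0]+q[1]-q[2]-q[3]))[[1,0]]))
E
```

```text
[ 0.52203925 -0.31080369  0.072     ] [ 0.50281844 -0.35628359  0.072     ] [ 0.51242884 -0.33354364  0.072     ] 0.0493746978879814 1.1709413462616525
[ 0.51310944 -0.33333302  0.02      ] [np.float64(0.14888582655761295), np.float64(0.04500330619654835), np.float64(0.1488873934045489), np.float64(0.044264727168614335)] 1.1807830278785933
```

>>> move_arm --pt "2 2 -25 -0.006 -1" --pt "0 0 -25 0 -1" --pt "0 0 -25 0 -1" --pt "0 0 -25 0 -1" --pt "0 0 -17 0 -1" --pt "0 0 -10 0 -1" --pt "0 0 0 0 -1"

```text
time: 3.15
tool_pos: [0.5144, -0.3291, 0.0391]
tool_rot: [-3.14, -0.001, 1.183]
contact_force: [-0.5, -0.6, -0.8]
opening: 0.0918
grip_force: 0.0
```

>>> move_arm --newtons 40 --pt "0 0 0 0 1" --pt "0 0 0 0 1" --pt "0 0 0 0 1" --pt "0 0 0 0 1" --pt "0 0 0 0 1" --pt "0 0 0 0 1" --pt "0 0 0 0 1" --pt "0 0 0 0 1" --pt "0 0 0 0 1" --pt "0 0 0 0 1"

```text
time: 4.15
tool_pos: [0.5146, -0.3305, 0.0397]
tool_rot: [-3.141, -0.0, 1.182]
contact_force: [1.1, 0.9, -2.9]
opening: 0.0178
grip_force: 39.9
```

The hanger is held: opening 17.8 mm, grip 40 N. Now I'll lift it and carry it over the bed, about 12 mm in front of the fence and 25 mm short of the stop.

>>> move_arm --pt "0 0 15 0 1" --pt "0 0 35 0 1" --pt "0 0 40 0 1" --pt "0 15 10 0.02 1" --pt "3 35 0 0.05 1" --pt "5 45 0 0.06 1" --pt "6 48 0 0.06 1" --pt "6 48 0 0.06 1" --pt "6 48 0 0.06 1" --pt "6 48 0 0.06 1" --pt "6 48 0 0.06 1" --pt "6 48 0 0.06 1"

```text
time: 5.35
tool_pos: [0.5573, 0.0552, 0.1383]
tool_rot: [-3.139, -0.001, 1.675]
contact_force: [0.9, -0.8, -2.7]
opening: 0.0177
grip_force: 39.9
```

>>> move_arm --pt "5 48 0 0.05 1" --pt "2 46 0 0.02 1" --pt "0 30 0 0 1" --pt "0 12 0 0 1" --pt "0 0 0 0 1" --pt "0 0 0 0 1" --pt "0 0 0 0 1"

```text
time: 6.05
tool_pos: [0.5656, 0.187, 0.1394]
tool_rot: [-3.141, 0.0, 1.74]
contact_force: [0.3, -0.5, -2.5]
opening: 0.0178
grip_force: 39.9
```

```bash
cat >> h.py <<'E'
ex=np.array([.9849,.1731]);ey=np.array([-.1731,.9849])
def st():
    s=monitor.observe();p=s["tool_pos"][:2];f=s["contact_force"]
    print("t",s["time"],"jx %.4f jy %.4f z %.4f"%(p@ex,p@ey,s["tool_pos"][2]),"rot",s["tool_rot"].round(4),"F",(f[:2]@ex).round(2),(f[:2]@ey).round(2),f[2].round(2),"T",s["torque"].round(2),s["opening"].round(4));return s
E
python3 - <<'E'
from h import *
s=st();save("wrist","pics/w2.png");save("top","pics/top2.png")
E
```

```text
Traceback (most recent call last):
  File "h.py", line 23, in st
    print("t",s["time"],"jx %.4f jy %.4f z %.4f"%(p@ex,p@ey,s["tool_pos"][2]),"rot",s["tool_rot"].round(4),"F",(f[:2]@ex).round(2),(f[:2]@ey).round(2),f[2].round(2),"T",s["torque"].round(2),s["opening"].round(4));return s
                                                                                                                                                                                              ^^^^^^^^^^^^^^^^^^
AttributeError: 'float' object has no attribute 'round'
```

```bash
sed -i 's/s\["opening"\].round(4)/s["opening"]/' h.py
python3 - <<'E'
from h import *
s=st();save("wrist","pics/w2.png")
E
```

```text
t 6.05 jx 0.5894 jy 0.0862 z 0.1394 rot [-3.1409e+00  4.0000e-04  1.7402e+00] F 0.19 -0.55 -2.51 T [-0.11  0.01 -0.04] 0.017781983745695826
```

View pics/w2.png

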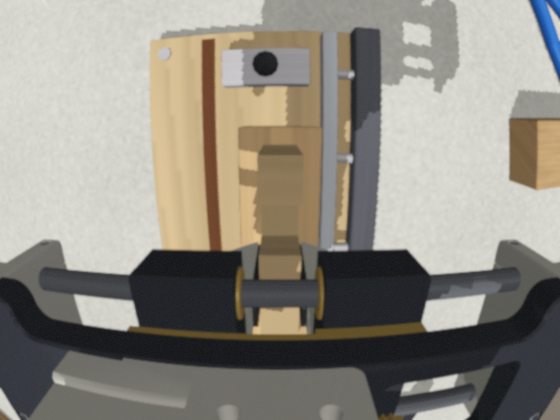

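The hanger hangs level between the dark line and the fence. The stop's working edge runs from (222,87) to (310,86), and the fence face from (323,35) to (320,240). The hanger's front end is at row 127, spanning columns 239–321. I'll measure these.

Run:
```python
from h import *
s=st()
for n,u,v,z in(("stopL",222,87,.038),("stopR",310,86,.038),("f1",323,35,.038),("f2",320,240,.038),("hL",239,127,.12),("hR",321,127,.12)):
    w=wr2w(u,v,z,s);print(n,w.round(4),"jx %.4f jy %.4f"%(w[:2]@ex,w[:2]@ey))
a,b=wr2w(222,87,.038,s),wr2w(310,86,.038,s);print(np.arctan2(*(b-a)[[1,0]]))
a,b=wr2w(323,35,.038,s),wr2w(320,240,.038,s);print(np.arctan2(*(a-b)[[1,0]])-np.pi/2)
```

```text
t 6.1 jx 0.5896 jy 0.0861 z 0.1396 rot [-3.1412e+00  3.0000e-04  1.7399e+00] F -0.24 -0.6 -3.27 T [-0.11  0.01  0.06] 0.01799519796183357
stopL [0.5039 0.2784 0.038 ] jx 0.5445 jy 0.1869
stopR [0.5723 0.2902 0.038 ] jx 0.6139 jy 0.1867
f1 [0.5754 0.334  0.038 ] jx 0.6246 jy 0.2293
f2 [0.6046 0.1659 0.038 ] jx 0.6242 jy 0.0587
hL [0.5324 0.252  0.12  ] jx 0.5680 jy 0.1561
hR [0.5762 0.2595 0.12  ] jx 0.6124 jy 0.1559
0.1704822181291015
0.17169971128285555
```

Both views agree: the stop is at jy 0.187, the fence at jx 0.6245, and the hanger is 12 mm clear of the fence and 31 mm short of the stop. I'll lower it and feel for the bed.

>>> move_arm --pt "0 0 -15 0.003 1" --pt "0 0 -20 0 1" --pt "0 0 -20 0 1" --pt "0 0 -12 0 1" --pt "0 0 -6 0 1" --pt "0 0 0 0 1" --pt "0 0 0 0 1"

```text
time: 6.8
tool_pos: [0.5663, 0.1884, 0.0675]
tool_rot: [3.14, -0.0, 1.744]
contact_force: [-0.0, -0.3, -2.7]
opening: 0.0179
grip_force: 39.9
```

>>> move_arm --pt "0 0 -1 0 1" --pt "0 0 -1 0 1" --pt "0 0 -1 0 1" --pt "0 0 0 0 1"

```text
time: 7.2
tool_pos: [0.5657, 0.1886, 0.0638]
tool_rot: [3.141, 0.0, 1.745]
contact_force: [0.4, -0.3, -3.9]
opening: 0.0175
grip_force: 39.9
```

>>> move_arm --pt "0 0 -1 0 1" --pt "0 0 0 0 1"

```text
time: 7.4
tool_pos: [0.5656, 0.1885, 0.0626]
tool_rot: [-3.142, 0.0, 1.745]
contact_force: [-0.2, 0.1, -3.0]
opening: 0.0177
grip_force: 39.9
```

>>> move_arm --pt "0 0 -1 0 1" --pt "0 0 -1 0 1" --pt "0 0 0 0 1"

```text
time: 7.7
tool_pos: [0.5656, 0.1885, 0.0605]
tool_rot: [-3.141, 0.0, 1.745]
contact_force: [-0.7, 0.6, -3.6]
opening: 0.0177
grip_force: 39.9
```

>>> move_arm --pt "0 0 -1 0 1" --pt "0 0 -1 0 1" --pt "0 0 0 0 1"

```text
time: 8.0
tool_pos: [0.5656, 0.1885, 0.0586]
tool_rot: [-3.141, 0.0, 1.745]
contact_force: [-0.3, -0.3, -3.7]
opening: 0.0177
grip_force: 39.9
```

>>> move_arm --pt "0 0 -0.5 0 1" --pt "0 0 0 0 1"

```text
time: 8.2
tool_pos: [0.5657, 0.1885, 0.0582]
tool_rot: [3.142, 0.0, 1.745]
contact_force: [-1.1, 1.1, -3.6]
opening: 0.018
grip_force: 39.9
```

>>> move_arm --pt "0 0 -0.5 0 1" --pt "0 0 0 0 1"

```text
time: 8.4
tool_pos: [0.5657, 0.1885, 0.0577]
tool_rot: [3.142, 0.0, 1.745]
contact_force: [0.1, 0.6, -3.0]
opening: 0.0179
grip_force: 39.9
```

>>> move_arm --pt "0 0 -0.5 0 1" --pt "0 0 0 0 1"

```text
time: 8.6
tool_pos: [0.5659, 0.1885, 0.0576]
tool_rot: [3.141, 0.0, 1.745]
contact_force: [-0.9, -0.8, -1.0]
opening: 0.0178
grip_force: 39.9
```

Run:
```python
from h import *
st()
```

```text
t 8.6 jx 0.5900 jy 0.0877 z 0.0576 rot [3.1408e+00 1.0000e-04 1.7448e+00] F -1.07 -0.65 -1.03 T [-0.06  0.06 -0.01] 0.01779865463920956
```

>>> move_arm --pt "0 0 -0.5 0 1" --pt "0 0 0 0 1"

```text
time: 8.8
tool_pos: [0.5662, 0.1886, 0.0576]
tool_rot: [3.14, -0.0, 1.745]
contact_force: [-2.1, -0.1, 5.4]
opening: 0.0176
grip_force: 39.9
```

>>> move_arm --pt "-1 5 0 0 1" --pt "-1.7 10 0 0 1" --pt "-1 6 0 0 1" --pt "0 0 0 0 1"

```text
time: 9.2
tool_pos: [0.5626, 0.2109, 0.0576]
tool_rot: [3.139, -0.001, 1.745]
contact_force: [-0.2, 0.9, 5.7]
opening: 0.0178
grip_force: 39.9
```

Run:
```python
from h import *
st()
```

```text
t 9.2 jx 0.5906 jy 0.1103 z 0.0576 rot [ 3.1392e+00 -7.0000e-04  1.7455e+00] F -0.02 0.96 5.7 T [ 0.06  0.11 -0.  ] 0.017761698822837
```

The hanger is on the bed, pressed down with about 8 N, and roughly 6 mm short of the stop. I'll slide slowly from here.

>>> move_arm --pt "-0.2 1 0 0 1" --pt "-0.2 1 0 0 1" --pt "-0.2 1 0 0 1" --pt "-0.2 1 0 0 1" --pt "0 0 0 0 1"

```text
time: 9.7
tool_pos: [0.562, 0.2139, 0.0575]
tool_rot: [3.139, 0.0, 1.745]
contact_force: [-0.2, -1.1, 5.9]
opening: 0.0176
grip_force: 39.9
```

>>> move_arm --pt "-0.2 1 0 0 1" --pt "0 0 0 0 1"

```text
time: 9.9
tool_pos: [0.5618, 0.2149, 0.0575]
tool_rot: [3.139, 0.0, 1.745]
contact_force: [0.6, -1.0, 6.5]
opening: 0.0179
grip_force: 39.9
```

>>> move_arm --pt "-0.1 0.6 0 0 1" --pt "0 0 0 0 1"

```text
time: 10.1
tool_pos: [0.5617, 0.2154, 0.0576]
tool_rot: [3.139, 0.0, 1.745]
contact_force: [-0.1, -1.2, 5.9]
opening: 0.0179
grip_force: 39.9
```

>>> move_arm --pt "-0.1 0.6 0 0 1" --pt "0 0 0 0 1"

```text
time: 10.3
tool_pos: [0.5616, 0.216, 0.0576]
tool_rot: [3.139, 0.0, 1.745]
contact_force: [-0.5, -2.3, 5.7]
opening: 0.0176
grip_force: 39.9
```

>>> move_arm --pt "-0.1 0.6 0 0 1" --pt "0 0 0 0 1"

```text
time: 10.5
tool_pos: [0.5615, 0.2166, 0.0575]
tool_rot: [3.139, 0.0, 1.745]
contact_force: [0.4, -1.6, 5.3]
opening: 0.0178
grip_force: 39.9
```

>>> move_arm --pt "-0.1 0.6 0 0 1" --pt "0 0 0 0 1"

```text
time: 10.7
tool_pos: [0.5614, 0.2172, 0.0575]
tool_rot: [3.139, 0.0, 1.745]
contact_force: [-0.1, -1.6, 5.6]
opening: 0.018
grip_force: 39.9
```

>>> move_arm --pt "-0.1 0.6 0 0 1" --pt "0 0 0 0 1"

```text
time: 10.9
tool_pos: [0.5613, 0.2178, 0.0575]
tool_rot: [3.139, 0.0, 1.745]
contact_force: [0.7, -1.5, 6.3]
opening: 0.0177
grip_force: 39.9
```

>>> move_arm --pt "-0.1 0.5 0 0 1" --pt "0 0 0 0 1"

```text
time: 11.1
tool_pos: [0.5612, 0.2183, 0.0576]
tool_rot: [3.139, 0.0, 1.745]
contact_force: [0.4, -1.1, 5.4]
opening: 0.0179
grip_force: 39.9
```

>>> move_arm --pt "-0.1 0.5 0 0 1" --pt "0 0 0 0 1"

```text
time: 11.3
tool_pos: [0.5612, 0.2184, 0.0576]
tool_rot: [3.139, 0.001, 1.745]
contact_force: [0.8, -2.7, 6.3]
opening: 0.0176
grip_force: 39.9
```

>>> move_arm --pt "-0.1 0.4 0 0 1" --pt "0 0 0 0 1"

```text
time: 11.5
tool_pos: [0.5612, 0.2185, 0.0575]
tool_rot: [3.139, 0.001, 1.745]
contact_force: [0.3, -4.6, 5.7]
opening: 0.0177
grip_force: 39.9
```

Run:
```python
from h import *
st()
```

```text
t 11.5 jx 0.5906 jy 0.1180 z 0.0575 rot [3.1393e+00 1.2000e-03 1.7450e+00] F -0.53 -4.63 5.68 T [-0.73 -0.02  0.06] 0.017651877205367622
```

The stop is felt: about 4.6 N along y with no further travel, at the position expected. I'll add a little along y, then move toward the fence.

>>> move_arm --pt "0 0.2 0 0 1" --pt "2 0.35 0 0 1" --pt "2 0.35 0 0 1" --pt "2 0.35 0 0 1" --pt "2 0.35 0 0 1" --pt "0 0 0 0 1"

```text
time: 12.1
tool_pos: [0.5688, 0.2198, 0.0576]
tool_rot: [3.14, 0.001, 1.745]
contact_force: [-0.4, -6.0, 7.5]
opening: 0.0179
grip_force: 40.0
```

Run:
```python
from h import *
st()
```

```text
t 12.1 jx 0.5983 jy 0.1181 z 0.0576 rot [3.1404e+00 1.5000e-03 1.7453e+00] F -1.43 -5.8 7.54 T [-0.76  0.13  0.22] 0.01788209460864735
```

>>> move_arm --pt "1.5 0.26 0.15 0 1" --pt "1.5 0.26 0 0 1" --pt "1 0.17 0 0 1" --pt "0 0 0 0 1"

```text
time: 12.5
tool_pos: [0.5722, 0.2205, 0.0576]
tool_rot: [-3.141, 0.002, 1.745]
contact_force: [-3.2, -6.7, 7.2]
opening: 0.0178
grip_force: 40.0
```

Run:
```python
from h import *
st()
```

```text
t 12.5 jx 0.6018 jy 0.1181 z 0.0576 rot [-3.1415e+00  1.5000e-03  1.7455e+00] F -4.33 -6.09 7.17 T [-0.83  0.45  0.21] 0.01783258064815413
```

>>> move_arm --pt "1 0.17 0 0 1" --pt "1 0.17 0 0 1" --pt "0 0 0 0 1"

```text
time: 12.8
tool_pos: [0.5734, 0.2207, 0.0576]
tool_rot: [-3.14, 0.002, 1.746]
contact_force: [-5.1, -5.9, 10.1]
opening: 0.0175
grip_force: 40.0
```

Run:
```python
from h import *
st()
```

```text
t 12.8 jx 0.6029 jy 0.1181 z 0.0576 rot [-3.1396e+00  1.7000e-03  1.7456e+00] F -6.0 -4.91 10.13 T [-0.88  0.9   0.26] 0.01750833553479515
```

>>> move_arm --pt "1 0.17 0.1 0 1" --pt "1 0.17 0.1 0 1" --pt "0.5 0.09 0 0 1" --pt "0 0 0 0 1"

```text
time: 13.2
tool_pos: [0.5747, 0.2209, 0.0577]
tool_rot: [-3.137, 0.002, 1.746]
contact_force: [-8.7, -7.5, 11.8]
opening: 0.0179
grip_force: 40.0
```

Run:
```python
from h import *
st()
```

```text
t 13.2 jx 0.6043 jy 0.1181 z 0.0577 rot [-3.1369e+00  1.8000e-03  1.7458e+00] F -9.83 -5.89 11.82 T [-1.01  1.63  0.3 ] 0.017872870786416313
```

>>> move_arm --pt "1 0.17 0.1 0 1" --pt "1 0.17 0.05 0 1" --pt "0 0 0 0 1" --pt "0 0 0 0 1"

```text
time: 13.6
tool_pos: [0.5759, 0.2211, 0.0577]
tool_rot: [-3.135, 0.002, 1.746]
contact_force: [-11.3, -7.4, 13.0]
opening: 0.0177
grip_force: 40.0
```

Run:
```python
from h import *
st()
```

```text
t 13.6 jx 0.6055 jy 0.1181 z 0.0577 rot [-3.1351e+00  1.9000e-03  1.7458e+00] F -12.44 -5.33 13.04 T [-1.17  2.05  0.29] 0.017745751320418154
```

Run:
```python
from h import *
a=save("wrist","pics/w3.png")
cv2.imwrite("pics/w3c.png",cv2.resize(a[10:270,140:400,::-1],(600,600),interpolation=cv2.INTER_CUBIC));st();st()
```

```text
t 13.65 jx 0.6055 jy 0.1181 z 0.0577 rot [-3.1351e+00  1.9000e-03  1.7458e+00] F -12.78 -5.69 13.35 T [-1.16  2.01  0.28] 0.01819608925274072
t 13.65 jx 0.6055 jy 0.1181 z 0.0577 rot [-3.1351e+00  1.9000e-03  1.7458e+00] F -12.78 -5.69 13.35 T [-1.16  2.01  0.28] 0.01819608925274072
```

View pics/w3c.png

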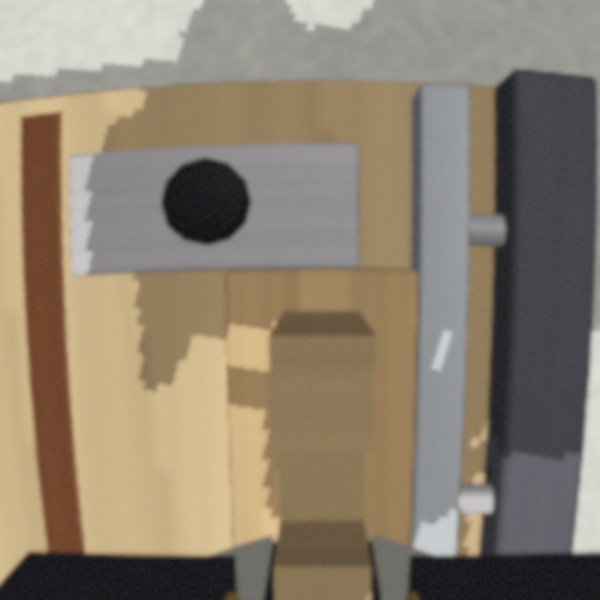

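The crop shows the hanger's end tight on the stop at row 268. Its side is flush along the fence bar at column 416, with no visible gap, and the bar is pressed back. The push reads 12.8 N and holds steady, so I'm handing in.

```bash
python3 -c "
from h import *
print(workorder.hand_in())"
```

```text
the job is handed in; nothing more can be done
None
```

The job is handed in at about 13.7 s: the gripper still holds the hanger flat on the bed, its end butted on the stop (about 5.7 N) and its side flush on the fence with a push of about 12 N (12.8 N read at the wrist).

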